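Set the holding force of a magnetic chuck and switch it on

TASK

Set the magnetic chuck's holding force to step six and switch the chuck on: push the black selector knob in against its spring and turn it clockwise, click by click, until its white pointer stands at the sixth black dot after the red off dot, then let it spring back out. Only then press the green button fully in and let it go. Do not press the red button, and do not shift the steel plate on the chuck or the tool holder and the two steel parallels lying about.

Things in the scene. Friction and masses are not known exactly. Their poses are not given: they have to be found in the camera images.
- console: Control box: green desk case, 235 mm deep (x), 280 mm wide (y), fixed on the bench, left or right of the chuck. Origin on the bench, midway across, 105 mm behind its low front edge, which faces the robot. From that 50 mm high edge an aluminium panel slopes up at 25 degrees, away from the robot, to 139 mm. A 10 mm high meter sits above the knob, a 15 mm high lamp above the buttons.
- knob_mid (a point): Point on the selector knob's axis, 30 mm above the panel, half-way up its grip bar. Its axes are the panel's and do not turn: z outward normal (knob axis), x up the slope (12 o'clock), y left (9 o'clock). Knob: black disc 50 mm across, 11 to 16 mm above the panel, with a bar on it 48 mm long, 14 mm wide, 16 to 44 mm above the panel, to be pinched across its width, through the axis.
- pointer (a point): White pointer end of the knob's bar, at its top edge, 23.5 mm from the axis, 44 mm above the panel. Its x axis points outward along the bar and turns with the knob. Scale round the knob, 40 mm from the axis, dots 30 degrees apart: the red off dot at 120 degrees anticlockwise of 12 o'clock, then clockwise black dots one to eight; the sixth is at 60 degrees clockwise of 12 o'clock.
- selector (a joint): Turning of the knob, rad, growing clockwise as one looks at the panel: 0 at the off stop, a sprung detent every 0.5236; step six is 3.1416, step eight (other stop) 4.189. Starts at off or step one, two or three. Knob out: locked at its step, about 3 degrees of play. Pushed in 4 mm or more it turns: about 0.17 N m to leave a step; past half-way it snaps on to the next.
- selector_push (a joint): How far the knob is pushed in along its axis, m: 0 out, 0.006 fully in. The spring takes 4 N to start and about 7.5 N at full depth, where there is a hard stop. Let go, the knob springs out by itself at a step.
- green_button_top (a point): Centre of the top of the green button (chuck on): a 24 mm disc in a 40 mm steel collar, 130 mm to the right of the knob on the panel, seen from the robot. Its top stands 22 mm above the panel, the collar 12 mm. Axes as the panel's (z outward). The point moves with the button.
- green_button (a joint): How far the green button is pressed, m: 0 out, 0.006 fully in (5 N, then a hard stop). It springs back when let go.
- red_button_top (a point): Centre of the top of the red button (releases the chuck), of the same make as the green one and 70 mm farther up the slope. Not to be pressed.
- red_button (a joint): How far the red button is pressed, m: 0 out, 0.006 fully in.
- chuck: The electromagnetic chuck: a fixed steel block 300 mm (x) by 150 mm (y) by 64 mm high with brass stripes across its top and two stop rails to 71 mm. Origin under its centre, on the bench.
- plate_mid (a point): Centre of the loose steel workpiece plate, 120 x 80 x 10 mm, that lies on the chuck. To be left alone.
- holder_mid (a point): Centre of a loose tool holder that stands on its collet nut in front of the control box, 46 mm across and 127 mm high; this point is half-way up. To be left alone.
- parallel_a_mid (a point): Centre of a loose ground steel bar, 24 x 125 x 10 mm, lying on the bench in front of the control box. To be left alone.
- parallel_b_mid (a point): Centre of a second loose steel bar, 32 x 125 x 10 mm, lying on the chuck beside the plate. To be left alone.

How it is judged:
By the outcome, as a careful person would: the job done as asked, in the order asked, and still so for the second after the job is handed in, with the robot touching nothing.
It also fails if it takes over 61 s, if anything falls off the work surface, if the arm or the gripper's body presses on something with over 40 N, if the wrist force passes 120 N, or if a joint passes its speed limit or range.

ROBOT

A 6-joint arm with a two-finger parallel gripper is mounted at the origin on the work surface. World frame = base frame: x ahead of the robot, y to its left, z up, the work surface at z = 0. Lengths are in m, angles in rad, forces in N, time in s.
With the tool pointing down it reaches from about 0.35 to 0.775 m from the base axis. Payload 7.3 kg.
Tool frame: the origin (TCP) lies at the very end of the fingers, on their centre line; the grasp point (between the pads) lies 19 mm behind it; z points along the fingers, y is the line along which they close (so a half turn about z gives the same grasp; the last joint's range is limited). The gripper opens to 92 mm and grips with 3 to 60 N. Pads are 19 mm wide; open, the fingers measure 130 mm over their backs; the gripper's body (75 mm by 190 mm) begins 47 mm behind the grasp point.
Start: joints at [1.066, 0.342, 1.524, -0, 1.275, -0.146], TCP at [0.184, 0.492, 0.227] pointing down, gripper open.
Joint ranges: [-2.53, 2.53], [-0.77, 2.02], [0.04, 2.7], [-1, 4.14], [0.28, 2.66], [-3.11, 3.11]. Speed limits (rad/s): [2.57, 2.57, 3.14, 3.14, 3.14, 3.14].

INTERFACE

Orientations are given as a unit quaternion [w, x, y, z].
In Python, from rig import robot gives the robot as it stands.
- The arm moves only by the tool send_rows, never from a script. Its argument "deltas" is one flat list of numbers, 7 for each row, row after row: the finger opening in mm, from 0 to 91.8, then the shift along the tool's x, y, z in mm, then the turn, a rotation vector about the tool's x, y, z in rad. In form: [jaw, dx, dy, dz, rx, ry, rz, jaw, dx, dy, dz, rx, ry, rz, ...]. A call has 1 to 20 rows; each row shifts and turns the commanded pose from where the row before left it, along the tool's axes as they then stand; what a row does not reach is not made up. A row lasts 1/8 s, in which the tool goes at most 62.5 mm and 10.7 degrees, less where a joint would pass 70% of its speed; a pose out of reach is approached as far as the arm can. A call with a gripper value outside its range is refused whole. The fingers move at their own pace and stop on an object; "force" is the grip in N (left out, the last holds). Time passes only in rows, so rows that do not move let the fingers close. It gives the time, the measured TCP pose, the force, the opening and the grip force at its end, in the units of the state.
- robot.get_obs(): the state, without advancing time (a new reading comes with each control period).
- robot.snapshot(name): name is "scene" or "top"; returns the picture (480x640x3 uint8, blue, green, red); there is no depth.
- robot.calibration(name): a dict with "camera_matrix" (3x3 intrinsics, pixels), "R" (3x3) and "t" (3): a world point X has camera coordinates R X + t. Camera axes: x right, y down, z forward; pixel columns grow to the right and rows downward; lengths in m; the calibration is good to about 2 mm. A picture is of the moment at which its call begins. calibration takes no time and is no camera call.
- robot.job_done(): hands the job in; it is judged then, once.
The state is a dict: "clock": time; "qpos": joint angles; "joint_velocities": joint speeds; "joint_efforts": joint torques, N m; "tcp_pos": TCP position; "eef_rot": TCP orientation; "wrist_force": force on the tool from outside, world axes, zero at the start; "torque": the same for the moment, N m; "width": finger opening in m; "grasp_force": force on a finger pad.
Only numpy, scipy, OpenCV 4.12 (cv2) and the standard library are available. Lean on these libraries where they do the work, as an engineer would, in place of code of your own. Each camera call takes 0.05 s, during which the arm holds its last target. There are 200 camera calls.

## Working session

There is one attempt and no reset: what is moved stays moved. The work goes in short steps, Python scripts to look and compute and a tool call to move; the robot and the scene stay as the last step left them, time stands still between calls to the robot, and variables do not carry over. Pictures are saved under pics/ and viewed, at most 10 in all, crops included, and the job is handed in when it is done.

Besides the shell and the picture viewer there is one more tool, called as a command line: name --argument value ..., lists and objects as JSON in quotes. send_rows: Moves the arm, as the interface text tells. Its arguments: {"type":"object","properties":{"deltas":{"type":"array","items":{"type":"number"}},"force":{"type":"number"}},"required":["deltas"]}

```bash
mkdir -p pics; ls
python3 - <<'E'
from rig import robot
import cv2
for n in("scene","top"):
    cv2.imwrite(f"pics/{n}0.png",robot.snapshot(n)); c=robot.calibration(n); print(n,c)
print(robot.get_obs())
E
```

```text
pics
scene {'camera_matrix': array([[440.42061875,   0.        , 326.51311673],
       [  0.        , 440.42061875, 239.04408745],
       [  0.        ,   0.        ,   1.        ]]), 'R': array([[ 0.54929602,  0.83560116,  0.00667769],
       [ 0.55344206, -0.35780362, -0.75211598],
       [-0.62607968,  0.41683003, -0.65899693]]), 't': array([-0.24306808, -0.19168266,  1.23504961])}
top {'camera_matrix': array([[505.78455308,   0.        , 322.76369558],
       [  0.        , 505.78455308, 228.01344972],
       [  0.        ,   0.        ,   1.        ]]), 'R': array([[ 0.02201059, -0.99971486,  0.00925895],
       [-0.99165543, -0.02300795, -0.12684694],
       [ 0.1270238 , -0.00638972, -0.99187909]]), 't': array([-0.05132247,  0.53016769,  1.07024427])}
{'clock': 0.1, 'qpos': array([ 1.06599369e+00,  3.42656006e-01,  1.52488291e+00, -8.21568190e-06,
        1.27540263e+00, -1.46007086e-01]), 'joint_velocities': array([ 7.78170741e-05, -3.34583109e-04, -4.72444492e-03,  7.92011235e-04,
       -4.39726060e-03,  1.70442842e-03]), 'joint_efforts': array([ 1.52243825e-03, -4.32003629e+01, -2.44693726e+01,  7.17912172e-02,
        5.24656812e-02, -7.76056390e-05]), 'tcp_pos': array([0.18416763, 0.49126726, 0.22612639]), 'eef_rot': array([-2.11893194e-04,  1.78435826e-01,  9.83951321e-01, -6.40310581e-04]), 'wrist_force': array([-0.18811831,  0.00779414,  0.27949435]), 'torque': array([ 0.04063272, -0.01255122, -0.06299505]), 'grasp_force': 0.0, 'width': 0.09190223718615803}
```

View pics/scene0.png

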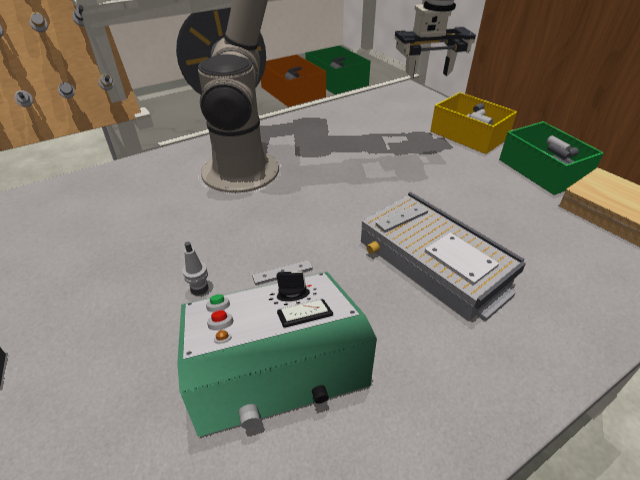

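View pics/top0.png

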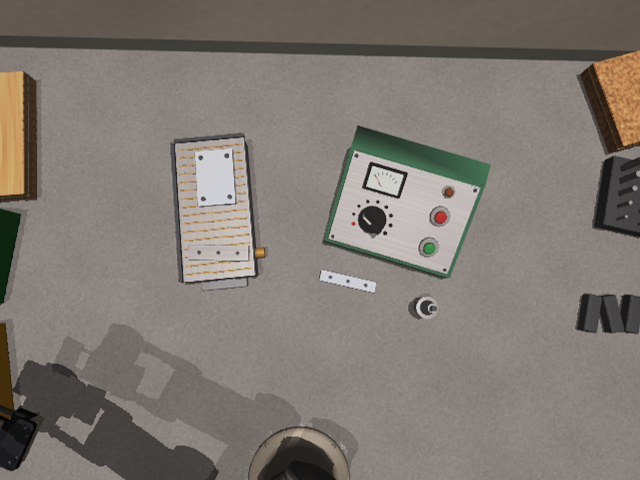

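The scene picture shows the box with green button (217,299), red (219,317) and knob (291,288). In the top view green is at (429,247), red at (440,216) and knob at (372,220), with the red off dot at (353,224). The holder is at (426,308) and a parallel at (348,281), both in front of the box.

```bash
cat > h.py <<'E'
import numpy as np,cv2
from rig import robot
def ray(n,uv):
    c=robot.calibration(n); R,t,K=map(np.array,(c['R'],c['t'],c['camera_matrix']))
    d=R.T@np.linalg.inv(K)@[*uv,1]; return -R.T@t,d/np.linalg.norm(d)
def onz(n,uv,z):
    o,d=ray(n,uv); return o+d*(z-o[2])/d[2]
def tri(a,b):
    A=np.zeros((3,3));B=np.zeros(3);rs=[ray('scene',a),ray('top',b)]
    for o,d in rs: P=np.eye(3)-np.outer(d,d);A+=P;B+=P@o
    X=np.linalg.solve(A,B); return X,[np.linalg.norm(np.cross(X-o,d)) for o,d in rs]
def proj(n,X):
    c=robot.calibration(n); p=np.array(c['camera_matrix'])@(np.array(c['R'])@X+np.array(c['t'])); return p[:2]/p[2]
def blobs(im,lo,hi,roi,amin=5):
    x0,y0,x1,y1=roi; m=cv2.inRange(cv2.cvtColor(im[y0:y1,x0:x1],cv2.COLOR_BGR2HSV),lo,hi)
    n,_,s,c=cv2.connectedComponentsWithStats(m)
    return [(s[i,4],(c[i]+[x0,y0]).round(1)) for i in range(1,n) if s[i,4]>=amin]
E
python3 - <<'E'
from h import *
for n,r,k in(("scene",(195,285,240,345),(260,262,330,312)),("top",(410,170,470,262),(340,185,410,250))):
    im=cv2.imread(f"pics/{n}0.png")
    print(n,'green',blobs(im,(45,120,60),(75,255,255),r),'red',blobs(im,(0,150,80),(6,255,255),r),blobs(im,(174,150,80),(180,255,255),r))
    print(' reddot',blobs(im,(0,120,80),(6,255,255),k,2),blobs(im,(174,120,80),(180,255,255),k,2),'black',blobs(im,(0,0,0),(180,255,70),k,2))
    x0,y0,x1,y1=k; cv2.imwrite(f"pics/{n}k.png",cv2.resize(im[y0:y1,x0:x1],None,fx=8,fy=8,interpolation=cv2.INTER_CUBIC))
a=cv2.imread("pics/scenek.png");b=cv2.imread("pics/topk.png")
H=800/ (a.shape[1]+b.shape[1]); h=max(a.shape[0],b.shape[0])
f=lambda i:cv2.copyMakeBorder(i,0,h-i.shape[0],0,0,cv2.BORDER_CONSTANT)
o=np.hstack([f(a),f(b)]);cv2.imwrite("pics/k.png",cv2.resize(o,None,fx=H,fy=H));print(o.shape,H)
E
```

```text
scene green [(np.int32(102), array([216.4, 299. ]))] red [(np.int32(130), array([218.6, 315.6]))] []
 reddot [(np.int32(5), array([308.8, 285.4]))] [] black [(np.int32(3), array([305.3, 270. ])), (np.int32(3), array([309.7, 269. ])), (np.int32(754), array([290.9, 286.2])), (np.int32(3), array([271., 294.])), (np.int32(3), array([270., 299.])), (np.int32(27), array([326. , 305.4])), (np.int32(4), array([275.5, 302.5])), (np.int32(2), array([298.5, 302. ])), (np.int32(3), array([285., 304.])), (np.int32(8), array([279. , 310.6]))]
top green [(np.int32(91), array([429.1, 248. ]))] red [(np.int32(99), array([440.5, 216.8]))] []
 reddot [(np.int32(8), array([353.1, 223.1]))] [] black [(np.int32(109), array([385.1, 191.2])), (np.int32(5), array([367.4, 201.2])), (np.int32(4), array([377.5, 201.5])), (np.int32(4), array([358.5, 205.5])), (np.int32(556), array([372.2, 219.6])), (np.int32(6), array([386. , 206.5])), (np.int32(3), array([353.3, 213.7])), (np.int32(7), array([390.7, 215. ])), (np.int32(8), array([390.1, 224.9])), (np.int32(8), array([384.9, 232.9])), (np.int32(21), array([345.3, 247.9]))]
(520, 1120, 3) 0.7142857142857143
```

View pics/k.png

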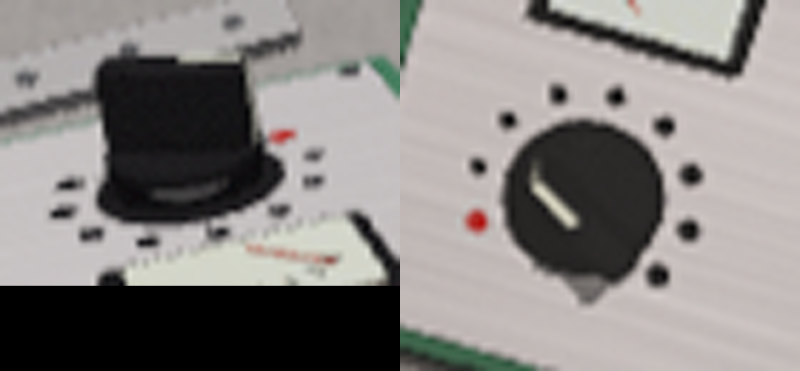

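The left crop (scene) and right crop (top) show the pointer line running from (575,225) to (535,180). That is parallel to centre→dot two, so the knob starts at step two. I'll fit the panel pose from the dots and buttons.

```bash
cat > fit.py <<'E'
from h import *
from scipy.optimize import least_squares
from scipy.spatial.transform import Rotation as Ro
sd=[(308.8,285.4),(315.1,289.1),(314.8,293.7),(309,298.8),(298.1,302.8),(285.9,304.2),(276.1,303),(271,299.1),(272.3,294.4)]
td=[(353.1,223.1),(353.3,213.7),(358.5,205.5),(367.4,201.2),(377.5,201.5),(386,206.5),(390.7,215),(390.1,224.9),(384.9,232.9)]
def Rp(yaw): return (Ro.from_euler('z',yaw)*Ro.from_euler('y',-np.radians(25))).as_matrix()
ang=np.radians(120-30*np.arange(9)); D=np.c_[.04*np.cos(ang),.04*np.sin(ang),0*ang]
def pts(p):
    sg=p[4]; return p[:3]+np.r_[D,[[sg,-.13,.022],[sg+.07,-.13,.022]]]@Rp(p[3]).T
def res(p):
    X=pts(p); return np.r_[(np.array([proj('scene',x) for x in X])-(sd+[(216.4,299),(218.6,315.6)])).ravel(),
     (np.array([proj('top',x) for x in X])-(td+[(429.1,248),(440.5,216.8)])).ravel()]
s=least_squares(res,[.5,-.1,.08,-.28,-.03],loss='soft_l1'); p=s.x
P,R=p[:3],Rp(p[3])
if __name__=='__main__':
    print(p,'yawdeg',np.degrees(p[3]));print(res(p).reshape(-1,2).round(1).tolist())
    print('s_k',(P[2]-.05)/np.sin(np.radians(25)))
    for k in (1,2,3):
        a=np.radians(120-30*k)
        for r in(.0235,.0): print(k,r,[proj(n,P+R@[r*np.cos(a),r*np.sin(a),.044]).round(1) for n in('scene','top')])
    print('green',P+R@[p[4],-.13,.022],'knobmid',P+R@[0,0,.03]); print(R)
    for n,uv,z in(('holder',(426,308),.127),('par',(348,281),.01)): print(n,onz('top',uv,z))
E
python3 fit.py
```

```text
[ 0.54593943 -0.13999434  0.08342066 -0.26040072 -0.01800973] yawdeg -14.919861958416009
[[-0.0, 0.5], [-0.7, -0.0], [-0.3, 0.1], [-0.4, 0.2], [-0.1, 0.2], [-0.0, 0.4], [-0.3, 0.3], [-0.3, 0.5], [-0.6, 0.3], [-0.7, -2.5], [-0.4, -2.7], [-0.4, 0.2], [-0.4, 0.1], [-0.5, 0.2], [-0.7, -0.2], [-0.7, -0.2], [-0.6, -0.1], [-0.6, -0.1], [-0.4, -0.5], [-0.5, -0.4], [0.4, -0.3], [0.2, -0.6]]
s_k 0.07908003032953785
1 0.0235 [array([302. , 268.3]), array([359.6, 221.8])]
1 0.0 [array([289.1, 271.3]), array([370.9, 225.1])]
2 0.0235 [array([301.9, 270.9]), array([362.8, 216.9])]
2 0.0 [array([289.1, 271.3]), array([370.9, 225.1])]
3 0.0235 [array([298.3, 273.6]), array([368.1, 214.1])]
3 0.0 [array([289.1, 271.3]), array([370.9, 225.1])]
green [ 0.48771239 -0.25901532  0.09574819] knobmid [ 0.53368832 -0.13673002  0.1106099 ]
[[ 0.87575333  0.25746778 -0.40837048]
 [-0.23334505  0.96628688  0.10881058]
 [ 0.42261826  0.          0.90630779]]
holder [ 0.36581405 -0.24470543  0.127     ]
par [ 0.41792559 -0.09764416  0.01      ]
```

```bash
cat > go.py <<'E'
from fit import *
def tgt(phi): 
    z=-R[:,2]; y=R@[np.cos(phi),np.sin(phi),0]; return np.c_[np.cross(y,z),y,z]
def cur():
    o=robot.get_obs(); return np.array(o['tcp_pos']),Ro.from_quat(o['eef_rot'],scalar_first=True).as_matrix(),o
def rel(X,phi=None):
    p0,R0,o=cur(); t=(R0.T@(np.array(X)-p0))*1000
    r=None if phi is None else Ro.from_matrix(R0.T@tgt(np.radians(phi))).as_rotvec()
    return t.round(1),None if r is None else r.round(4),o['qpos'].round(2)
E
python3 - <<'E'
from go import *
A=P+R@[0,0,.10]; W=np.array([.45,.2,.25])
print(rel(W),rel(A,-30), A)
_,R0,_=cur();print((R0.T@(A-W)*1000).round(1))
E
```

```text
Traceback (most recent call last):
  File "go.py", line 1, in <module>
    from fit import *
  File "fit.py", line 13, in <module>
    s=least_squares(res,[.5,-.1,.08,-.28,-.03],loss='soft_l1'); p=s.x
  File "fit.py", line 12, in res
    (np.array([proj('top',x) for x in X])-(td+[(429.1,248),(440.5,216.8)])).ravel()]
               ~~~~^^^^^^^^^
  File "h.py", line 13, in proj
    c=robot.calibration(n); p=np.array(c['camera_matrix'])@(np.array(c['R'])@X+np.array(c['t'])); return p[:2]/p[2]
ValueError: time passes only in moves, steps and waits
```

```bash
sed -i 's/^s=least_squares.*/p=np.array([0.54593943,-0.13999434,0.08342066,-0.26040072,-0.01800973]) # fitted by least_squares(res,...,loss="soft_l1")/' fit.py
python3 - <<'E'
from go import *
A=P+R@[0,0,.10]; W=np.array([.45,.2,.25])
print(rel(W),rel(A,-30), A)
_,R0,_=cur();print((R0.T@(A-W)*1000).round(1))
E
```

```text
(array([-351.2, -179.4,  -23.7]), None, array([ 1.07,  0.34,  1.52, -0.  ,  1.28, -0.15])) (array([-518.4, -468.1,   52.6]), array([-0.4609, -0.2349,  1.9596]), array([ 1.07,  0.34,  1.52, -0.  ,  1.28, -0.15])) [ 0.50510238 -0.12911328  0.17405144]
[-167.2 -288.7   76.3]
```

send_rows --deltas '[70, -35, -18, -2.5, 0, 0, 0, 70, -35, -18, -2.5, 0, 0, 0, 70, -35, -18, -2.5, 0, 0, 0, 70, -35, -18, -2.5, 0, 0, 0, 70, -35, -18, -2.5, 0, 0, 0, 70, -35, -18, -2.5, 0, 0, 0, 70, -35, -18, -2.5, 0, 0, 0, 70, -35, -18, -2.5, 0, 0, 0, 70, -35, -18, -2.5, 0, 0, 0, 70, -35, -18, -2.5, 0, 0, 0, 60, -17, -29, 7, 0, 0, 0, 60, -17, -29, 7, 0, 0, 0, 60, -17, -29, 7, 0, 0, 0, 60, -17, -29, 7, 0, 0, 0, 60, -17, -29, 7, 0, 0, 0, 60, -17, -29, 7, 0, 0, 0, 60, -17, -29, 7, 0, 0, 0, 60, -17, -29, 7, 0, 0, 0, 60, -17, -29, 7, 0, 0, 0, 60, -17, -29, 7, 0, 0, 0]' --force 40

```text
clock: 2.6
tcp_pos: [0.5061, -0.1321, 0.1811]
eef_rot: [-0.0, 0.178, 0.984, 0.0]
wrist_force: [0.1, -0.4, 0.2]
width: 0.06
grasp_force: 0.0
```

Run:
```python
from go import *
print(rel(P+R@[0,0,.10],-30))
```

```text
(array([2. , 2.5, 7.1]), array([-0.4605, -0.2368,  1.9592]), array([-0.4 ,  0.38,  1.6 ,  0.  ,  1.16, -1.61]))
```

send_rows --deltas '[60, 0, 0, 0, -0.0307, -0.0158, 0.1306, 60, 0, 0, 0, -0.0307, -0.0158, 0.1306, 60, 0, 0, 0, -0.0307, -0.0158, 0.1306, 60, 0, 0, 0, -0.0307, -0.0158, 0.1306, 60, 0, 0, 0, -0.0307, -0.0158, 0.1306, 60, 0, 0, 0, -0.0307, -0.0158, 0.1306, 60, 0, 0, 0, -0.0307, -0.0158, 0.1306, 60, 0, 0, 0, -0.0307, -0.0158, 0.1306, 60, 0, 0, 0, -0.0307, -0.0158, 0.1306, 60, 0, 0, 0, -0.0307, -0.0158, 0.1306, 60, 0, 0, 0, -0.0307, -0.0158, 0.1306, 60, 0, 0, 0, -0.0307, -0.0158, 0.1306, 60, 0, 0, 0, -0.0307, -0.0158, 0.1306, 60, 0, 0, 0, -0.0307, -0.0158, 0.1306, 60, 0, 0, 0, -0.0307, -0.0158, 0.1306, 60, 0, 0, 0, 0, 0, 0]'

```text
clock: 4.6
tcp_pos: [0.5057, -0.1304, 0.1813]
eef_rot: [0.132, 0.901, 0.375, 0.172]
wrist_force: [0.3, 0.1, -0.2]
width: 0.0601
grasp_force: 0.0
```

Run:
```python
from go import *
print(rel(P+R@[0,0,.06],-30))
```

```text
(array([-1. , -3.9, 46.2]), array([-0.0005, -0.0002,  0.0023]), array([-0.45,  0.18,  1.98,  0.15,  0.55,  0.22]))
```

send_rows --deltas '[60, -1, -4, 20, 0, 0, 0.002, 60, 0, 0, 26, 0, 0, 0, 60, 0, 0, 14, 0, 0, 0, 60, 0, 0, 14, 0, 0, 0, 60, 0, 0, 12, 0, 0, 0, 60, 0, 0, 0, 0, 0, 0]'

```text
clock: 5.35
tcp_pos: [0.5381, -0.1384, 0.1013]
eef_rot: [0.131, 0.902, 0.374, 0.172]
wrist_force: [-0.1, -0.2, 0.9]
width: 0.0603
grasp_force: 0.0
```

Run:
```python
from go import *
print(rel(P+R@[0,0,.019],-30))
a=robot.snapshot("scene")[225:325,220:360];b=robot.snapshot("top")[160:260,300:440]
cv2.imwrite("pics/g1.png",cv2.resize(np.vstack([a,b]),None,fx=3,fy=3,interpolation=cv2.INTER_CUBIC))
```

```text
(array([ 0.2, -0.5,  0.6]), array([-0.0005,  0.0002, -0.0015]), array([-0.43,  0.37,  2.  ,  0.21,  0.35,  0.17]))
```

View pics/g1.png

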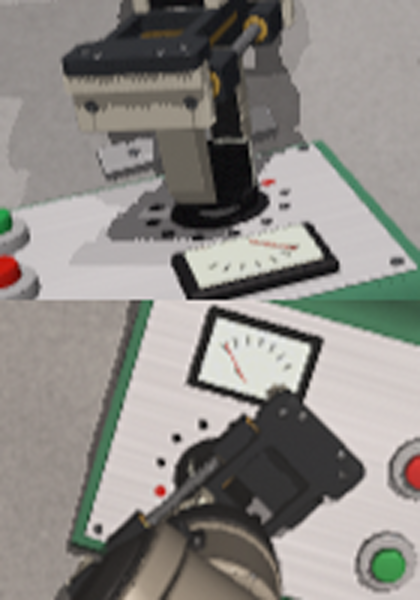

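The fingers straddle the bar over the disc in both views, clear of the meter. I'll close now.

send_rows --deltas '[30, 0, 0, 0, 0, 0, 0, 12, 0, 0, 0, 0, 0, 0, 8, 0, 0, 0, 0, 0, 0, 8, 0, 0, 0, 0, 0, 0, 8, 0, 0, 0, 0, 0, 0, 8, 0, 0, 0, 0, 0, 0, 8, 0, 0, 0, 0, 0, 0]' --force 40

```text
clock: 6.32
tcp_pos: [0.5378, -0.1381, 0.1019]
eef_rot: [0.131, 0.902, 0.374, 0.172]
wrist_force: [-2.5, 2.4, 2.0]
width: 0.0139
grasp_force: 40.0
```

Run:
```python
from go import *
print(rel(P+R@[0,0,.019],-30));o=robot.get_obs();print(R.T@o['wrist_force'],R.T@o['torque'])
```

```text
(array([ 0.1, -0.3,  1.3]), array([-0.0002, -0.0001, -0.0017]), array([-0.43,  0.37,  2.  ,  0.21,  0.35,  0.17]))
[-1.94164612  1.64937961  3.06695605] [0.20983468 0.70688892 0.07054987]
```

send_rows --deltas '[8, 0, 0, 2, 0, 0, 0, 8, 0, 0, 2, 0, 0, 0, 8, 0, 0, 1, 0, 0, 0, 8, 0, 0, 1, 0, 0, 0, 8, 0, 0, 0, 0, 0, 0]'

```text
clock: 6.95
tcp_pos: [0.5402, -0.1387, 0.0965]
eef_rot: [0.131, 0.902, 0.374, 0.172]
wrist_force: [-4.0, 2.9, 4.3]
width: 0.0137
grasp_force: 40.0
```

Run:
```python
from go import *
print(rel(P+R@[0,0,.014],-30));o=robot.get_obs();print(R.T@o['wrist_force'],R.T@o['torque'],o['grasp_force'])
```

```text
(array([ 0.1, -0.3,  0.3]), array([-0.0002, -0.0001, -0.0016]), array([-0.43,  0.38,  2.  ,  0.22,  0.33,  0.16]))
[-2.3880085   1.77970087  5.88227699] [0.33664773 0.94302773 0.03292861] 39.99342978000641
```

send_rows --deltas '[8, 0, 0, 1, 0, 0, 0, 8, 0, 0, 0, 0, 0, 0, 8, 0, 0, 0, 0, 0, 0]'

```text
clock: 7.32
tcp_pos: [0.5403, -0.1387, 0.0963]
eef_rot: [0.132, 0.902, 0.374, 0.172]
wrist_force: [-12.5, 5.2, 15.7]
width: 0.0136
grasp_force: 40.0
```

Run:
```python
from go import *
print(rel(P+R@[0,0,.014],-30));o=robot.get_obs();print(R.T@o['wrist_force'],R.T@o['torque'],o['grasp_force'])
```

```text
(array([ 0. , -0.3,  0.1]), array([ 0.0002, -0.0003, -0.0014]), array([-0.43,  0.38,  2.  ,  0.22,  0.33,  0.16]))
[-5.47276663  1.83480213 19.91922198] [0.2208464  1.37047772 0.03289247] 40.009912848472595
```

send_rows --deltas '[8, 0, 0, -0.5, 0, 0, 0.1, 8, 0, 0, 0, 0, 0, 0.1, 8, 0, 0, 0, 0, 0, 0.1, 8, 0, 0, 0, 0, 0, 0.1, 8, 0, 0, 0, 0, 0, 0.1236, 8, 0, 0, 0, 0, 0, 0, 8, 0, 0, 0, 0, 0, 0]'

```text
clock: 8.2
tcp_pos: [0.5404, -0.1389, 0.0965]
eef_rot: [0.083, 0.968, 0.127, 0.2]
wrist_force: [-8.2, 3.9, 10.3]
width: 0.0136
grasp_force: 40.0
```

Run:
```python
from go import *
print(rel(P+R@[0,0,.014],-60));o=robot.get_obs();print(R.T@o['wrist_force'],R.T@o['torque'],o['grasp_force'],o['width'])
```

```text
(array([-0.1, -0.6,  0.2]), array([ 0.0003, -0.0004, -0.0016]), array([-0.43,  0.38,  2.  ,  0.22,  0.33,  0.69]))
[-3.77945428  1.63368286 13.0948006 ] [ 0.05171342  1.11111939 -0.01884085] 39.99798774719238 0.013588911481054925
```

send_rows --deltas '[8, 0, 0, 0, 0, 0, 0.1047, 8, 0, 0, 0, 0, 0, 0.1047, 8, 0, 0, 0, 0, 0, 0.1047, 8, 0, 0, 0, 0, 0, 0.1047, 8, 0, 0, 0, 0, 0, 0.1047, 8, 0, 0, 0, 0, 0, 0.1047, 8, 0, 0, 0, 0, 0, 0.1047, 8, 0, 0, 0, 0, 0, 0.1047, 8, 0, 0, 0, 0, 0, 0.1047, 8, 0, 0, 0, 0, 0, 0.1047, 8, 0, 0, 0, 0, 0, 0.1047, 8, 0, 0, 0, 0, 0, 0.1047, 8, 0, 0, 0, 0, 0, 0.1047, 8, 0, 0, 0, 0, 0, 0.1047, 8, 0, 0, 0, 0, 0, 0.105, 8, 0, 0, 0, 0, 0, 0, 8, 0, 0, 0, 0, 0, 0]'

```text
clock: 10.32
tcp_pos: [0.54, -0.1394, 0.0963]
eef_rot: [-0.083, 0.774, -0.595, 0.2]
wrist_force: [-10.9, -0.4, 9.8]
width: 0.0136
grasp_force: 40.0
```

Run:
```python
from go import *
print(rel(P+R@[0,0,.014],-150));o=robot.get_obs();print(R.T@o['wrist_force'],R.T@o['torque'],o['grasp_force'],o['width'])
```

```text
(array([-0.9, -0.4,  0.2]), array([ 0.0003, -0.0006, -0.0018]), array([-0.43,  0.38,  2.  ,  0.22,  0.33,  2.26]))
[-5.30833633 -3.1542469  13.34172655] [-0.77017463  1.5466822  -0.04481006] 40.01513600349426 0.013555740547430853
```

send_rows --deltas '[8, 0, 0, -3, 0, 0, 0, 8, 0, 0, -3, 0, 0, 0, 8, 0, 0, 0, 0, 0, 0, 40, 0, 0, 0, 0, 0, 0, 60, 0, 0, 0, 0, 0, 0, 60, 0, 0, 0, 0, 0, 0, 60, 0, 0, -15, 0, 0, 0, 60, 0, 0, -30, 0, 0, 0, 60, 0, 0, -40, 0, 0, 0, 60, 0, 0, -20, 0, 0, 0, 60, 0, 0, 0, 0, 0, 0]'

```text
clock: 11.7
tcp_pos: [0.4957, -0.1272, 0.1992]
eef_rot: [-0.084, 0.774, -0.594, 0.202]
wrist_force: [-0.2, -0.3, 0.9]
width: 0.0602
grasp_force: 0.0
```

Run:
```python
from go import *
G=P+R@[p[4],-.13,.06]
print(rel(G,-90)); print(R.T@(cur()[0]-P))
a=robot.snapshot("scene")[240:340,190:330];b=robot.snapshot("top")[170:270,330:470]
cv2.imwrite("pics/g2.png",cv2.resize(np.vstack([a,b]),None,fx=3,fy=3,interpolation=cv2.INTER_CUBIC))
```

```text
(array([101.9,  82.1,  66.8]), array([-0.0017, -0.0054, -1.0486]), array([-0.45,  0.14,  1.98,  0.14,  0.59,  2.33]))
[ 0.00197282 -0.00059472  0.12678704]
```

View pics/g2.png

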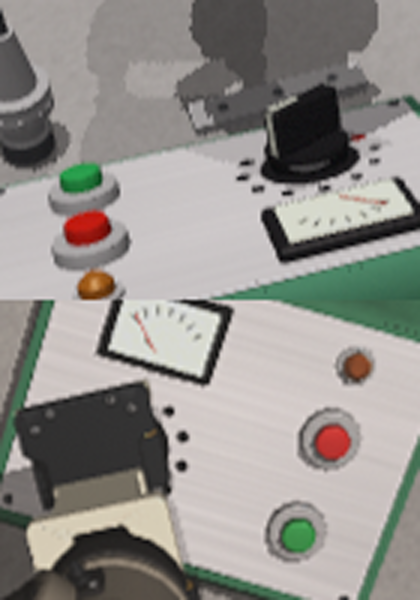

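send_rows --deltas '[30, 0, 0, 0, 0, 0, -0.105, 0, 0, 0, 0, 0, 0, -0.105, 0, 0, 0, 0, 0, 0, -0.105, 0, 0, 0, 0, 0, 0, -0.105, 0, 0, 0, 0, 0, 0, -0.105, 0, 0, 0, 0, 0, 0, -0.105, 0, 0, 0, 0, 0, 0, -0.105, 0, 0, 0, 0, 0, 0, -0.105, 0, 0, 0, 0, 0, 0, -0.105, 0, 0, 0, 0, 0, 0, -0.105, 0, -5, 32, 5, 0, 0, 0, 0, -5, 32, 5, 0, 0, 0, 0, -5, 32, 10, 0, 0, 0, 0, -5, 33, 10, 0, 0, 0, 0, 0, 0, 0, 0, 0, 0]' --force 20

```text
clock: 13.68
tcp_pos: [0.4561, -0.2518, 0.1592]
eef_rot: [0.028, 0.968, -0.128, 0.214]
wrist_force: [0.8, 1.3, 0.3]
width: 0.0002
grasp_force: 0.0
```

Run:
```python
from go import *
G=P+R@[p[4],-.13,.03]
print(rel(G,-90))
for r in(.0235,0): print([proj(n,P+R@[r*.5,-r*.866,.044]).round(1) for n in('scene','top')])
a=robot.snapshot("scene")[240:340,190:330];b=robot.snapshot("top")[170:270,330:470]
cv2.imwrite("pics/g3.png",cv2.resize(np.vstack([a,b]),None,fx=3,fy=3,interpolation=cv2.INTER_CUBIC))
```

```text
(array([ 2.7, -1.2, 63.2]), array([ 0.0003,  0.0022, -0.0027]), array([-0.78,  0.22,  2.  ,  0.4 ,  0.57,  0.75]))
[array([278.9, 276.1]), array([382.3, 222.5])]
[array([289.1, 271.3]), array([370.9, 225.1])]
```

View pics/g3.png

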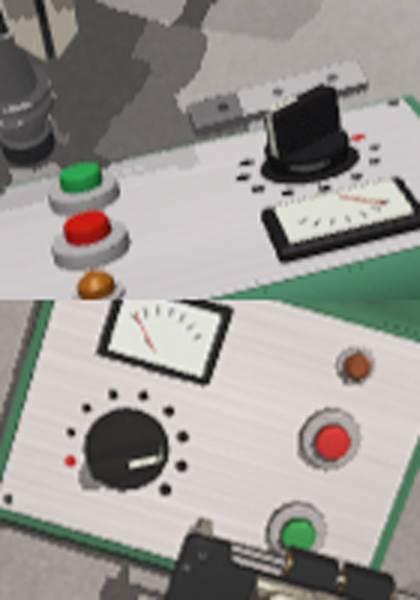

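The pointer line ends at about (383,223) in the full top image. Step six predicts (382,222.5), so the knob is correctly set and out. I'll approach the green button.

send_rows --deltas '[0, 2.7, -1.2, 20, 0, 0, 0, 0, 0, 0, 25, 0, 0, 0, 0, 0, 0, 18, 0, 0, 0, 0, 0, 0, 0, 0, 0, 0]'

```text
clock: 14.28
tcp_pos: [0.4856, -0.2551, 0.1042]
eef_rot: [0.027, 0.968, -0.126, 0.214]
wrist_force: [0.1, 0.8, 0.4]
width: 0.0003
grasp_force: 0.0
```

Run:
```python
from go import *
G=P+R@[p[4],-.13,.022]
print(rel(G,-90), [proj(n,cur()[0]) for n in('scene','top')])
o=robot.get_obs();print(R.T@o['wrist_force'])
a=robot.snapshot("scene")[240:340,150:290];b=robot.snapshot("top")[190:290,370:510]
cv2.imwrite("pics/g4.png",cv2.resize(np.vstack([a,b]),None,fx=3,fy=3,interpolation=cv2.INTER_CUBIC))
```

```text
(array([-0.8,  3.3,  8.9]), array([-0.0018,  0.0015,  0.0022]), array([-0.74,  0.36,  2.  ,  0.49,  0.43,  0.68])) [array([216.55707979, 291.46376636]), array([428.47268343, 248.2713035 ])]
[0.07108215 0.77895213 0.35421871]
```

View pics/g4.png

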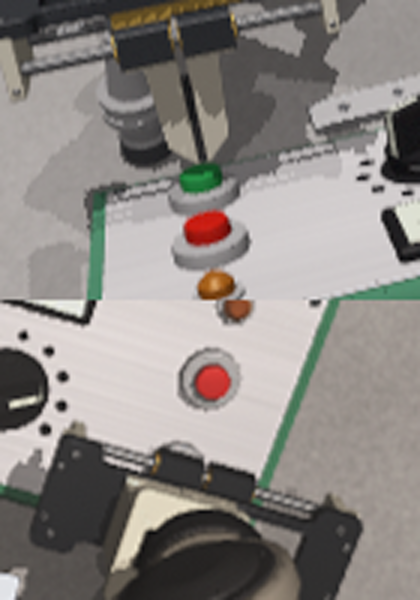

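The closed fingertips stand just above the green button and well clear of the red one. Now I'll press.

send_rows --deltas '[0, -0.8, 3, 4, 0, 0, 0, 0, 0, 0, 4, 0, 0, 0, 0, 0, 0, 3, 0, 0, 0, 0, 0, 0, 3, 0, 0, 0, 0, 0, 0, 1, 0, 0, 0, 0, 0, 0, 0, 0, 0, 0, 0, 0, 0, 0, 0, 0, 0]'

```text
clock: 15.25
tcp_pos: [0.4902, -0.2612, 0.0915]
eef_rot: [0.029, 0.968, -0.126, 0.215]
wrist_force: [-2.4, -1.1, 2.5]
width: 0.0005
grasp_force: 1.8
```

Run:
```python
from go import *
print(rel(P+R@[p[4],-.13,.016],-90)); o=robot.get_obs();print(R.T@o['wrist_force'])
```

```text
(array([-0.9, -1.5,  0.9]), array([ 0.0005, -0.0012,  0.0011]), array([-0.74,  0.4 ,  2.  ,  0.52,  0.4 ,  0.64]))
[-0.79345884 -1.68055597  3.1091684 ]
```

send_rows --deltas '[0, 0, 0, 1, 0, 0, 0, 0, 0, 0, 1, 0, 0, 0, 0, 0, 0, 0.5, 0, 0, 0, 0, 0, 0, 0, 0, 0, 0, 0, 0, 0, 0, 0, 0, 0]'

```text
clock: 15.88
tcp_pos: [0.4911, -0.2615, 0.0896]
eef_rot: [0.029, 0.968, -0.126, 0.215]
wrist_force: [-7.5, 0.3, 9.8]
width: 0.0004
grasp_force: 6.2
```

Run:
```python
from go import *
print(rel(P+R@[p[4],-.13,.016],-90)); o=robot.get_obs();print(R.T@o['wrist_force'])
```

```text
(array([-1. , -1.5, -1.2]), array([ 0.0007, -0.0015,  0.0013]), array([-0.74,  0.4 ,  2.  ,  0.53,  0.4 ,  0.63]))
[-2.49807941 -1.64992632 11.96257907]
```

send_rows --deltas '[0, 0, 0, 0.5, 0, 0, 0, 0, 0, 0, 0, 0, 0, 0, 0, 0, 0, -4, 0, 0, 0, 0, 0, 0, -10, 0, 0, 0, 0, 0, 0, -30, 0, 0, 0, 0, 0, 0, -40, 0, 0, 0, 0, 0, 0, -40, 0, 0, 0, 0, 0, 0, -20, 0, 0, 0, 0, 0, 0, 0, 0, 0, 0, 0, 0, 0, 0, 0, 0, 0]'

```text
clock: 17.12
tcp_pos: [0.4324, -0.2453, 0.2183]
eef_rot: [0.028, 0.968, -0.126, 0.214]
wrist_force: [-0.2, -0.3, -0.3]
width: 0.0004
grasp_force: 0.0
```

Run:
```python
from go import *
a=robot.snapshot("scene")[230:400,140:380];b=robot.snapshot("top")[120:330,160:500]
s=lambda i,w:cv2.resize(i,(w,int(i.shape[0]*w/i.shape[1])),interpolation=cv2.INTER_CUBIC)
a=s(a,390);b=s(b,390);cv2.imwrite("pics/g5.png",np.vstack([a,b]))
```

```text
(no output)
```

View pics/g5.png

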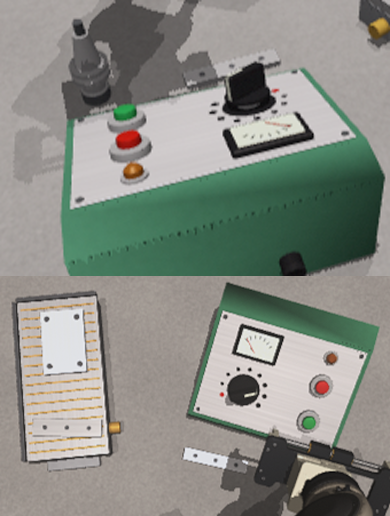

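The knob stands at step six, both buttons are out, and the holder, bars and plate are where they were. I'll compare the lamp with the first picture, then hand in.

Run:
```python
from h import *
for n,(x,y) in(('scene',(222,336)),('top',(448,192))):
    i0=cv2.imread(f"pics/{n}0.png");i1=robot.snapshot(n)
    print(n,i0[y-2:y+3,x-2:x+3].mean((0,1)).round(),i1[y-2:y+3,x-2:x+3].mean((0,1)).round())
print(robot.job_done())
```

```text
scene [ 41.  93. 148.] [ 44.  98. 155.]
top [ 41.  66. 119.] [ 47.  75. 133.]
the job is handed in; nothing more can be done
None
```

I turned the selector from step two to step six and let it spring out, then pressed the green button to its hard stop and released it. The job is handed in; the last pictures show the red button, plate, holder and both bars untouched, but nothing in them showed whether the chuck came on (the lamp barely changed).

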